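Clamp an instrument case in the assembly fixture with the ratchet knob

TASK

Clamp the aluminium instrument case in the assembly fixture: swing the blue clamp arm over the case until it rests against its stop pin, then turn the black ratchet knob clockwise until it has slipped through at least two clicks with the arm pressing on the case. Let go and leave it clamped like that, with the case still between its rails and the other things on the bench left where they are.

Things in the scene. Friction and masses are not known exactly. Their poses are not given: they have to be found in the camera images.
- fixture: Assembly fixture bolted to the bench: aluminium plate 130 (x) x 200 (y) x 12 mm. Origin: centre of its underside; z up. The clamp post (28 mm across) stands at x 0, y -60 mm and carries arm, collar and knob. Dark stop rails, tops 24 mm above the bench, run along the case's +x and +y sides. The arm's steel stop pin (10 mm across, top at 70 mm) stands at x 19.5, y -33 mm.
- case: Die-cast grey aluminium instrument case, 90 (x) x 110 (y) x 40 mm high, about 0.3 to 0.65 kg, loose on the fixture's plate at about x -3, y +32 mm, with 0.5 to 6 mm of play to the rails. Origin: centre of its underside, 12 mm above the bench; its top is 52 mm above the bench. Needs no moving.
- clamp_arm: Blue steel clamp arm, 28 mm wide, 16 mm thick, reaching 80 mm out from the post axis; a black rubber pad (20 mm across, 6 mm thick) under it 65 mm out, at the start 1.2 to 2.1 mm above the level of the case's top. Origin: on the post axis at the arm's underside, about 60 mm above the bench; its y axis points out along the arm. It swings level about the post and goes down with the screw.
- clamp_end (a point): Middle of the clamp arm's outer end face, about 68 mm above the bench. The arm starts 0.9 to 1.7 rad counter-clockwise (from above) of its working place, towards the fixture's -x side; swung clockwise it meets its stop pin when it points along the fixture's +y, over the case (other end stop at 1.9 rad). About 1 N here moves it; it stays where left.
- knob_grip (a point): Axis of the black fluted ratchet knob at half its height, about 106 mm above the bench. Knob 50 mm across, 32 mm high, orange disc with white line on top. Clockwise from above, knob, collar and arm go down 10 mm a turn at about 0.06 N m; at about 0.15 to 0.2 N m the knob slips and clicks. Within 45 mm of the axis only the knob and the 31 mm collar under it stand higher than 77 mm above the bench.
- screw (a joint): Clockwise turning of the clamping screw and its steel collar (31 mm, red mark) under the knob, rad; starts at 0.6 to 1.15. The pad meets the case at about 1.9; at about 2.7 the pad is squeezed by 1.3 mm, the arm seats on the post's shoulder and the screw stops: turned on, the knob slips. Self-locking.
- ratchet (a joint): Slip of the knob on the screw collar, rad: stays at 0 (within 0.03) while knob and screw turn together; grows as the knob slips clockwise over its 18 teeth, one click every 0.35 rad (0.70 for two clicks), and stays where it is left.
- screwdriver: Bystander: screwdriver with a red handle, about 180 mm long, lying on the bench on the fixture's +x side. Leave alone.
- tape: Bystander: roll of blue tape, 68 mm across, 19 mm high, lying flat on the bench on the fixture's +y side. Leave alone.
- parts_box: Bystander: closed yellow parts box, 60 x 90 x 30 mm, on the bench on the fixture's -y side. Leave alone.
Things that resemble listed ones, but are neither listed nor needed, are in the scene too. What is meant by the fixture is not pink, and is the larger of those in its own colour.

How it is judged:
By the outcome, as a careful person would: the job done as asked, in the order asked, and still so for the second after the job is handed in, with the robot touching nothing.
It also fails if it takes over 61 s, if anything falls off the work surface, if the arm or the gripper's body presses on something with over 40 N, if the wrist force passes 120 N, or if a joint passes its speed limit or range.

ROBOT

A 6-joint arm with a two-finger parallel gripper is mounted at the origin on the work surface. World frame = base frame: x ahead of the robot, y to its left, z up, the work surface at z = 0. Lengths are in m, angles in degrees, forces in N, time in s.
With the tool pointing down it reaches from about 0.325 to 0.85 m from the base axis. Payload 15.5 kg.
Tool frame: the origin (TCP) lies at the very end of the fingers, on their centre line; the grasp point (between the pads) lies arm.grip_depth behind it (arm.grip_depth is the distance from the TCP to the grasp point, in m); z points along the fingers, y is the line along which they close (so a half turn about z gives the same grasp; the last joint's range is limited). The gripper opens to 91 mm and grips with 3 to 60 N. Pads are 32 mm wide; open, the fingers measure 118 mm over their backs; the gripper's body (76 mm by 178 mm) begins 60 mm behind the grasp point.
Start: joints at [65.231, 28.281, 77.091, -0, 74.628, -5.472], TCP at [0.207, 0.59, 0.214] pointing down, gripper open.
Joint ranges: [-166.48, 166.48], [-47.26, 123.95], [12.59, 153.08], [-70.14, 250.14], [6.76, 159.57], [-176.63, 176.63]. Speed limits (degrees/s): [108.29, 108.29, 147.25, 172.46, 172.46, 172.46].

INTERFACE

Orientations are given as a 3x3 rotation matrix whose columns are the frame's x, y, z axes.
In Python, from rig import arm gives the robot as it stands. Calls block until the motion is done:
- arm.move_to(position, orientation): joint-space move of the TCP to a pose.
- arm.move_l(position, orientation=None, feed=0.15): straight line of the TCP; orientation=None keeps the orientation; feed is the mean speed in m/s.
- arm.move_joints(angles): joint-space move.
- arm.grip(opening): finger opening in m; the grip force is fixed at half the most; returns when the fingers have stopped.
- arm.sleep(seconds).
- arm.solve_ik(position, orientation): joint angles nearest the present ones, or None.
- arm.snapshot(name): name is "side" or "top"; returns the picture (400x640x3 uint8, red, green, blue); there is no depth.
- arm.get_calibration(name): a dict with "intrinsics" (3x3 intrinsics, pixels), "cam_to_world" (4x4, takes a point from camera to world coordinates). Camera axes: x right, y down, z forward; pixel columns grow to the right and rows downward; lengths in m; the calibration is good to about 2 mm. A picture is of the moment at which its call begins. get_calibration takes no time and is no camera call.
A pose or a line that the arm cannot do raises arm.Unreachable and nothing moves.
- arm.sign_off(): hands the job in; it is judged then, once.
Readings, each from a call of its own:
- arm.current_t(): time.
- arm.current_joint_positions(): joint angles.
- arm.current_dq(): joint speeds.
- arm.current_tau(): joint torques, N m.
- arm.current_ee_pos(): TCP position.
- arm.current_tool_rot(): TCP orientation.
- arm.current_force(): force on the tool from outside, world axes, zero at the start.
- arm.current_torque(): the same for the moment, N m.
- arm.current_width(): finger opening in m.
- arm.current_grasp_force(): force on a finger pad.
Only numpy, scipy, OpenCV 4.12 (cv2) and the standard library are available. Lean on these libraries where they do the work, as an engineer would, in place of code of your own. Each camera call takes 0.05 s, during which the arm holds its last target. There are 200 camera calls.

## Working session

There is one attempt and no reset: what is moved stays moved. The work goes in short steps, each a Python script; the robot and the scene stay as the last script left them, time stands still between calls to the robot, and variables do not carry over. Pictures are saved under pics/ and viewed, at most 10 in all, crops included, and the job is handed in when it is done.

```bash
mkdir -p pics; ls; python3 - <<'E'
from rig import arm
import cv2,numpy as np
for n in("side","top"):
    im=arm.snapshot(n); cv2.imwrite(f"pics/{n}0.png",im[:,:,::-1]); c=arm.get_calibration(n); print(n,np.round(c["intrinsics"],1).tolist(),np.round(c["cam_to_world"],3).tolist())
print(arm.grip_depth,arm.current_t())
E
```

```text
pics
side [[381.1, 0.0, 312.4], [0.0, 381.1, 204.5], [0.0, 0.0, 1.0]] [[1.0, -0.017, 0.026, 0.459], [-0.031, -0.625, 0.78, -0.834], [0.003, -0.78, -0.625, 0.702], [0.0, 0.0, 0.0, 1.0]]
top [[424.9, 0.0, 323.4], [0.0, 424.9, 193.0], [0.0, 0.0, 1.0]] [[0.001, -0.996, 0.089, 0.375], [-1.0, -0.002, -0.013, -0.073], [0.013, -0.089, -0.996, 1.508], [0.0, 0.0, 0.0, 1.0]]
0.0188 0.1
```

View pics/top0.png

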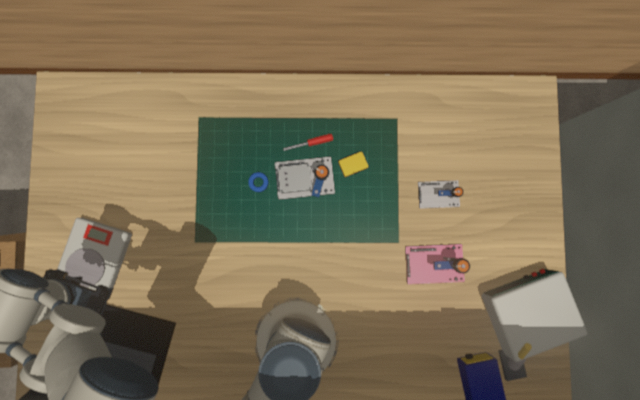

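View pics/side0.png

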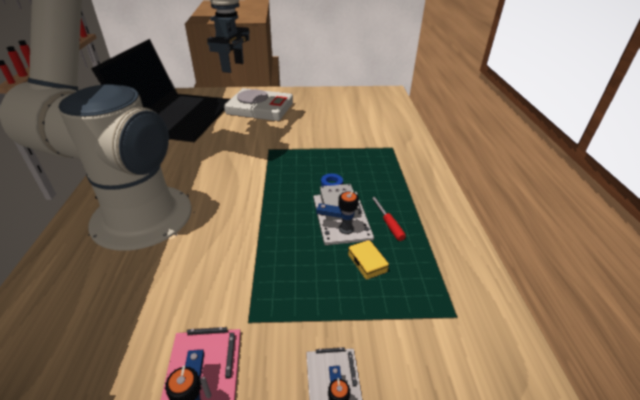

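The top view has three fixture candidates: the large grey one at (305,178) with the case on it, the small grey one at (440,194), and the pink one at (435,264). I choose the large grey one at (305,178), which has the screwdriver, tape and box around it. Next I'll check it in one crop and measure it.

```bash
cat > h.py <<'E'
import cv2,numpy as np
from rig import arm
def ray(n,px,z):
    c=arm.get_calibration(n);T=np.array(c["cam_to_world"]);K=np.array(c["intrinsics"])
    d=T[:3,:3]@np.linalg.solve(K,[px[0],px[1],1.]);o=T[:3,3];return o+d*(z-o[2])/d[2]
def proj(n,p):
    c=arm.get_calibration(n);T=np.array(c["cam_to_world"]);K=np.array(c["intrinsics"])
    q=K@(T[:3,:3].T@(np.array(p)-T[:3,3]));return q[:2]/q[2]
def mask(im,lo,hi,box):
    m=cv2.inRange(cv2.cvtColor(im,cv2.COLOR_RGB2HSV),lo,hi);o=np.zeros_like(m);x0,y0,x1,y1=box;o[y0:y1,x0:x1]=m[y0:y1,x0:x1];return o
def cen(m):
    v=cv2.moments(m,True);return np.array([v["m10"],v["m01"]])/max(v["m00"],1e-9),v["m00"]
E
python3 - <<'E'
from h import *
t=cv2.imread("pics/top0.png")[:,:,::-1].copy();s=cv2.imread("pics/side0.png")[:,:,::-1].copy()
tb=(270,150,340,205);sb=(305,180,375,245)
for n,im,b in(("top",t,tb),("side",s,sb)):
    o,a=cen(mask(im,(3,120,90),(18,255,255),b)); print(n,"orange",o,a,ray(n,o,.122))
    m=mask(im,(100,110,40),(125,255,255),b);o,a=cen(m); print("blue",o,a,ray(n,o,.076))
    p=np.argwhere(m)[:,::-1].astype(np.float32); print(cv2.minAreaRect(p))
g=mask(t,(0,0,95),(180,60,255),tb)
p=np.argwhere(cv2.morphologyEx(g,cv2.MORPH_OPEN,np.ones((3,3))))[:,::-1].astype(np.float32)
r=cv2.minAreaRect(p);print(r);[print(ray("top",q,.012)) for q in cv2.boxPoints(r)]
a=cv2.resize(t[145:210,265:345],(800,650)[:2],interpolation=cv2.INTER_CUBIC)
b=cv2.resize(s[175:250,300:380],(400,375),interpolation=cv2.INTER_CUBIC)
cv2.imwrite("pics/c1.png",np.hstack([cv2.resize(a,(400,325)),b[:325]])[:,:,::-1])
E
```

```text
top orange [321.69892473 171.65591398] 93.0 [ 0.56896128 -0.08574636  0.122     ]
blue [317.35555556 186.41111111] 90.0 [ 0.52495381 -0.07153468  0.076     ]
((317.0682678222656, 187.51461791992188), (6.9144606590271, 17.04170036315918), 12.094757080078125)
side orange [348.38834951 196.47572816] 103.0 [ 0.57374296 -0.08152807  0.122     ]
blue [332.10422535 203.0028169 ] 355.0 [ 0.53688877 -0.04885576  0.076     ]
((336.4364929199219, 198.36834716796875), (36.66591262817383, 38.09313201904297), 9.7824068069458)
((304.3564453125, 177.56434631347656), (38.80644989013672, 58.110172271728516), 84.2894058227539)
[0.62153524 0.0844964  0.012     ]
[ 0.64304987 -0.12104664  0.012     ]
[ 0.50492832 -0.13462402  0.012     ]
[0.48400716 0.06931923 0.012     ]
```

View pics/c1.png

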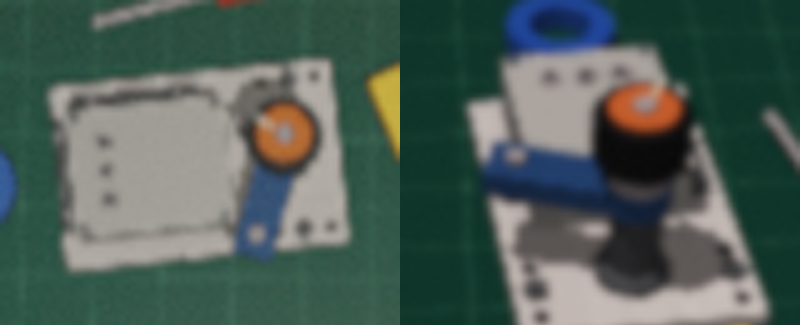

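The crop shows the choice is right: orange knob at about (321.7,171.7), blue arm pointing down and left to about (316,195), and the case on the plate. The fixture's post computed from its corners, (0.569,-0.085), agrees with the knob ray. The arm stands about 66° from its working place. I'll push it round with the closed fingers along an arc, watching the force.

```bash
cat >> h.py <<'E'
C=np.array([.570,-.0845])
def rot(ydir,s=1):   # tool down, closing line along angle ydir (rad)
    y=s*np.array([np.cos(ydir),np.sin(ydir),0]);z=np.array([0,0,-1.]);return np.column_stack([np.cross(y,z),y,z])
def push(th,off,z,s=1):
    u=np.array([np.cos(th),np.sin(th)]);n=np.array([-u[1],u[0]])
    return np.r_[C+.062*u+off*n,z],rot(th+np.pi/2,s)
E
python3 - <<'E'
from h import *
d=np.deg2rad
for s in(1,-1):
    print(s,[np.round(arm.solve_ik(*push(d(t),.03,.064,s)),0).tolist() for t in(175,130,94)])
S=min((1,-1),key=lambda s:max(abs(arm.solve_ik(*push(d(t),.03,.064,s))[5]) for t in(175,94)))
arm.grip(0.0)
p,R=push(d(162),.05,.17,S);arm.move_to(p,R)
p[2]=.064;arm.move_l(p,feed=.12)
f0=np.array(arm.current_force());print(S,arm.current_t(),f0)
th=162
off=.05
while off>.0275:
    off-=.004;arm.move_l(*push(d(162),max(off,.0275),.064,S),feed=.08)
print(arm.current_t(),np.array(arm.current_force())-f0)
while th>90:
    th-=3 if th>106 else .4
    arm.move_l(*push(d(th),.0275,.064,S),feed=.08)
    F=np.array(arm.current_force())-f0
    f=F@push(d(th),0,0)[1][:,1]
    if th>106 or abs(f)>2: print(round(th,1),F.round(1),round(f,1))
    if np.linalg.norm(F)>6:break
print(th,arm.current_t())
cv2.imwrite("pics/t1.png",arm.snapshot("top")[:,:,::-1]);cv2.imwrite("pics/s1.png",arm.snapshot("side")[:,:,::-1])
a=cv2.imread("pics/t1.png")[145:210,265:345];b=cv2.imread("pics/s1.png")[175:250,300:380]
cv2.imwrite("pics/c2.png",np.hstack([cv2.resize(a,(400,325),interpolation=2),cv2.resize(b,(400,375),interpolation=2)[:325]]))
E
```

```text
1 [[-19.0, 32.0, 101.0, -0.0, 47.0, 76.0], [-13.0, 31.0, 102.0, -0.0, 46.0, 127.0], [-9.0, 33.0, 99.0, -0.0, 49.0, 167.0]]
-1 [[-19.0, 32.0, 101.0, -0.0, 47.0, -104.0], [-13.0, 31.0, 102.0, -0.0, 46.0, -53.0], [-9.0, 33.0, 99.0, -0.0, 49.0, -13.0]]
-1 5.1833 [ 0.7799795  -0.56177872 -0.02853595]
6.6833 [-1.16152467  1.12229588  0.92399085]
159 [-0.6  0.7  0.2] -0.4
156 [-1.1  0.3  0.4] 0.2
153 [-1.2  0.1 -0.4] 0.5
150 [-1.4  1.1  0.3] -0.3
147 [-1.2 -0.   0.7] 0.7
144 [-1.5  0.1  0.1] 0.8
141 [-1.2  0.1 -0.5] 0.7
138 [-1.8  0.3  0.1] 1.0
135 [-1.   0.   0.6] 0.7
132 [-0.8  0.3 -0.1] 0.4
129 [-1.3  0.7 -0.2] 0.6
126 [ 0.5  1.  -0.1] -1.0
123 [0.2 0.7 0.3] -0.6
120 [-1.3  1.4  0.4] 0.4
117 [-1.5  1.   0.1] 0.9
114 [-0.7  1.2  0.8] 0.1
111 [-0.7  1.   0.4] 0.3
108 [-0.6  0.1 -0.4] 0.6
93.0 [-2.4  0.3  0.1] 2.4
92.6 [-2.2  0.5 -0.6] 2.1
92.2 [-2.2  0.6 -0.2] 2.2
91.8 [-4.1 -0.5  0.4] 4.1
91.4 [-7.   0.3  0.4] 7.0
91.3999999999998 19.9333
```

View pics/c2.png

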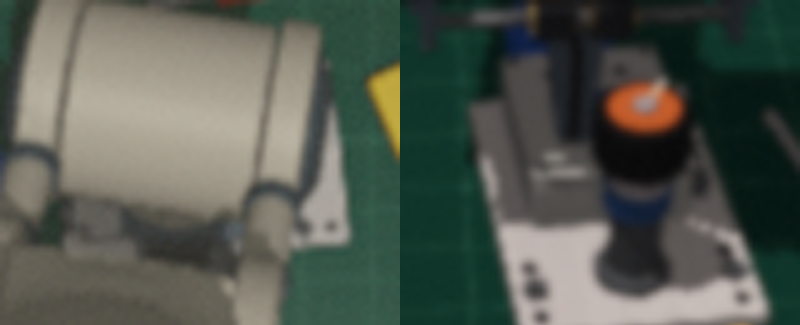

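The left half is hidden by the robot. The right half shows the arm over the case with the fingers beside it. Contact force rose steadily at the end of the arc, as it would at the stop. I'll retreat and check with a clear view.

```bash
python3 - <<'E'
from h import *
p=np.array(arm.current_ee_pos());arm.move_l(p+[-.012,-.001,0],feed=.1);arm.move_l(p+[-.012,0,.11],feed=.25)
q=np.array(arm.current_joint_positions());q[0]-=45;q[5]=-110;arm.move_joints(q);arm.grip(.088)
t=arm.snapshot("top");s=arm.snapshot("side");print(arm.current_t())
cv2.imwrite("pics/t2.png",t[:,:,::-1]);cv2.imwrite("pics/s2.png",s[:,:,::-1])
m=mask(t,(100,110,40),(125,255,255),(285,150,345,205));o,a=cen(m);b=ray("top",o,.076);print(o,a,b,np.rad2deg(np.arctan2(*(b[:2]-C)[::-1])))
for n,im,bx in(("top",t,(270,150,340,205)),("side",s,(305,180,375,245))):
    mm=mask(im,(3,120,90),(18,255,255),bx);k=cv2.findContours(mm,0,2)[0];k=max(k,key=len);e=cv2.fitEllipse(cv2.convexHull(k));print(n,e,ray(n,e[0],.122))
a=t[145:210,265:345];b=s[175:250,300:380]
cv2.imwrite("pics/c3.png",np.hstack([cv2.resize(a,(400,325),interpolation=2),cv2.resize(b,(400,375),interpolation=2)[:325]])[:,:,::-1])
E
```

```text
23.9417
[309.5 174.7] 60.0 [ 0.56486608 -0.04476974  0.076     ] 97.36292693508064
top ((321.4490966796875, 171.4097900390625), (11.473703384399414, 11.725854873657227), 21.05724334716797) [ 0.56977547 -0.08492322  0.122     ]
side ((348.3813781738281, 195.96148681640625), (10.096851348876953, 15.298673629760742), 94.10098266601562) [ 0.57394645 -0.07941747  0.122     ]
```

View pics/c3.png

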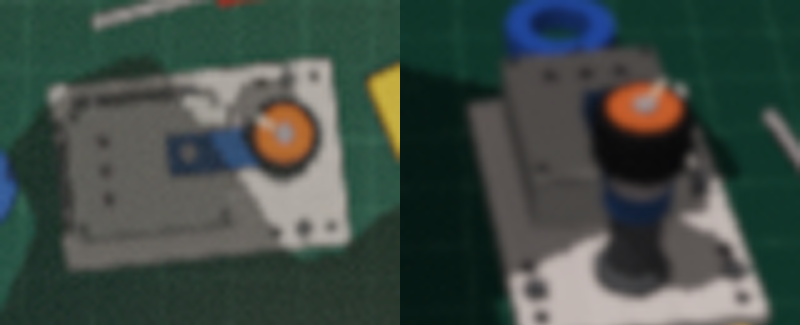

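The arm now points at about 97° in the world frame, and the fixture's +y is about 96°. It is over the case and against the pin, and the case has not moved. Next I'll grip the knob and turn it clockwise about 215°, following any side forces.

```bash
python3 - <<'E'
from h import *
d=np.deg2rad;P=np.array([.571,-.083,.087]);S=-1
J=lambda a,p:arm.solve_ik(p,rot(d(a),S))
A0=280
arm.move_to(P+[0,0,.07],rot(d(A0),S));print(np.round(arm.current_joint_positions(),0))
arm.move_l(P,feed=.1);arm.sleep(.1)
f0=np.array(arm.current_force());m0=np.array(arm.current_torque())
arm.grip(.03);F=np.array(arm.current_force())-f0;print("w",arm.current_width(),arm.current_grasp_force(),F.round(1),arm.current_t())
p=P.copy();a=A0
while a>A0-220:
    a-=8
    if A0-a<100:p[2]-=.010*8/360
    p+=np.clip(F*[6e-5,6e-5,4e-5],-5e-4,5e-4)
    arm.move_to(p,rot(d(a),S))
    F=np.array(arm.current_force())-f0;M=np.array(arm.current_torque())-m0
    print(A0-a,F.round(1),M[2].round(2),(1e3*(p-P)).round(1))
    if np.linalg.norm(F)>50 or arm.current_t()>50:print("abort");break
print(np.round(arm.current_joint_positions(),0),arm.current_t(),arm.current_width())
E
```

```text
[ -14.   28.   88.   -0.   64. -114.]
w 0.048767125672521 29.999820291996002 [-0.6 -9.2  3. ] 26.975
8 [ 0.8 -6.7  0.4] -0.1 [-0.  -0.5 -0.1]
16 [-0.  -5.2  1.1] -0.05 [ 0.  -0.9 -0.3]
24 [ 1.2 -4.9  1. ] -0.03 [ 0.  -1.2 -0.5]
32 [ 1.1 -3.2  1.4] -0.01 [ 0.1 -1.5 -0.7]
40 [ 3.8 -2.3  0.3] -0.03 [ 0.1 -1.7 -0.8]
48 [ 1.8 -1.6  1. ] -0.05 [ 0.4 -1.8 -1. ]
56 [ 2.3 -1.1  2. ] -0.0 [ 0.5 -1.9 -1.2]
64 [ 1.1 -2.9  0.4] 0.01 [ 0.6 -2.  -1.4]
72 [-0.4  0.2  0.6] -0.04 [ 0.7 -2.2 -1.6]
80 [-0.2 -2.7  0.1] -0.04 [ 0.7 -2.2 -1.8]
88 [-0.3 -1.4 -0.1] -0.05 [ 0.6 -2.3 -2. ]
96 [-0.4 -2.6 -0.2] -0.06 [ 0.6 -2.4 -2.2]
104 [ 0.4 -1.4 -5.7] -0.03 [ 0.6 -2.6 -2.2]
112 [-1.5 -1.5 -5.4] -0.02 [ 0.6 -2.6 -2.5]
120 [-1.3 -1.8 -6.6] -0.07 [ 0.5 -2.7 -2.7]
128 [-3.1  0.3 -2.6] 0.01 [ 0.5 -2.8 -2.9]
136 [-4.   1.2  0.1] -0.06 [ 0.3 -2.8 -3. ]
144 [-2.7  0.2  1.5] -0.02 [ 0.  -2.7 -3. ]
152 [-1.9  0.5  0.2] -0.06 [-0.1 -2.7 -3. ]
160 [-1.6  2.3 -0.2] -0.01 [-0.2 -2.7 -3. ]
168 [-1.   0.3 -0. ] 0.01 [-0.3 -2.6 -3. ]
176 [-1.2  0.6  0.5] 0.0 [-0.4 -2.5 -3. ]
184 [-0.2  1.4  0.3] -0.07 [-0.5 -2.5 -3. ]
192 [-0.4  0.3 -0.1] -0.05 [-0.5 -2.4 -2.9]
200 [-0.   0.7 -1.4] -0.06 [-0.5 -2.4 -3. ]
208 [-0.4  1.2  0.9] -0.03 [-0.5 -2.4 -3. ]
216 [0.1 1.9 0.6] -0.04 [-0.5 -2.3 -3. ]
224 [-0.8  0.5 -0.1] -0.06 [-0.5 -2.2 -2.9]
[-14.  33.  92.  -0.  55. 109.] 34.4417 0.04844465484131591
```

The knob went down 3.0 mm, stopping at about 136°, and then turned about 88° more at constant height, which suggests the ratchet slipping. I'll release and compare the white line with its start direction.

```bash
python3 - <<'E'
from h import *
arm.grip(.088);p=np.array(arm.current_ee_pos());arm.move_l(p+[0,0,.1],feed=.2)
q=np.array(arm.current_joint_positions());q[0]-=40;arm.move_joints(q)
t=arm.snapshot("top");s=arm.snapshot("side");print(arm.current_t())
cv2.imwrite("pics/t3.png",t[:,:,::-1]);cv2.imwrite("pics/s3.png",s[:,:,::-1])
m=mask(t,(100,110,40),(125,255,255),(285,150,345,205));o,a=cen(m);print(o,a,ray("top",o,.073))
a=t[145:210,265:345];b=s[175:250,300:380]
o=cv2.imread("pics/t2.png")[155:190,303:340];n=t[155:190,303:340,::-1]
k=np.hstack([cv2.resize(x,(400,225),interpolation=2) for x in(o,n)])
cv2.imwrite("pics/c4.png",np.vstack([np.hstack([cv2.resize(a,(400,325),interpolation=2),cv2.resize(b,(400,375),interpolation=2)[:325]])[:,:,::-1],k]))
E
```

```text
37.4083
[308.375 174.825] 40.0 [ 0.56482512 -0.0408865   0.073     ]
```

View pics/c4.png

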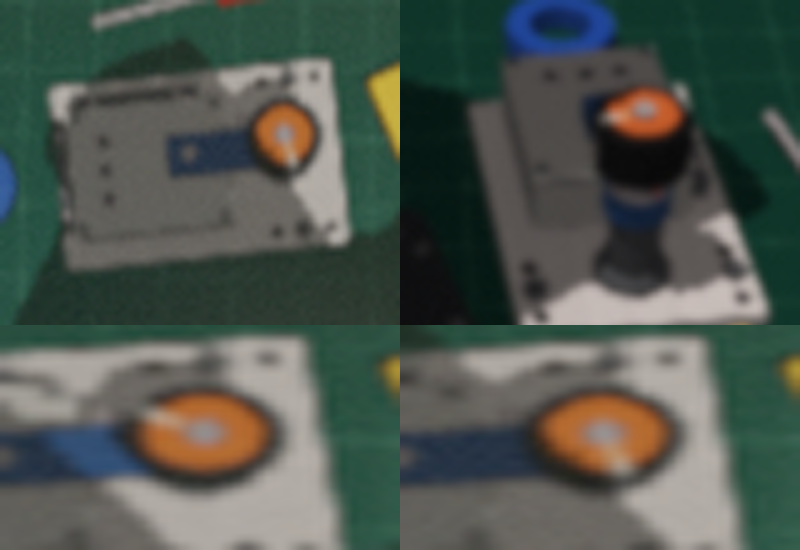

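The white line went from up-left to down, about 222° (3.87 rad) clockwise, so the fingers did not slip. The screw can take at most about 2.1 rad of that, leaving about 1.7 rad of ratchet slip, or at least 4 clicks. The arm is still over the case and against its pin, the case and the things around the fixture are where they were, and the robot is clear.

```bash
python3 -c "
from rig import arm
print(arm.sign_off())"
```

```text
the job is handed in; nothing more can be done
None
```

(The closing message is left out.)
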